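# Start up the throwing wheel

### The arm

A 6-joint arm with a two-finger parallel gripper is mounted at the origin on the work surface. World frame = base frame: x ahead of the robot, y to its left, z up, the work surface at z = 0. Lengths are in mm, angles in rad, forces in N, time in s.
With the tool pointing down it reaches from about 350 to 775 mm from the base axis. Payload 7.3 kg.
Tool frame: the origin (TCP) lies at the very end of the fingers, on their centre line; the grasp point (between the pads) lies 19 mm behind it; z points along the fingers, y is the line along which they close (so a half turn about z gives the same grasp; the last joint's range is limited). The gripper opens to 92 mm and grips with 3 to 60 N. Pads are 19 mm wide; open, the fingers measure 130 mm over their backs; the gripper's body (75 mm by 190 mm) begins 47 mm behind the grasp point.
Start: joints at [-1.46, 0.342, 1.524, -0, 1.275, -0.146], TCP at [133.365, -507.798, 226.741] pointing down, gripper open.
Joint ranges: [-2.53, 2.53], [-0.77, 2.02], [0.04, 2.7], [-1, 4.14], [0.28, 2.66], [-3.11, 3.11]. Speed limits (rad/s): [2.57, 2.57, 3.14, 3.14, 3.14, 3.14].

### API

Orientations are given as [roll, pitch, yaw] about the fixed x, y, z axes, in that order (R = Rz(yaw) Ry(pitch) Rx(roll)).
In Python, from plant import bot gives the robot as it stands.
- The arm moves only by the tool jog_arm, never from a script. Its argument "targets" is a list of rows, each an object with "xyz": the shift along the tool's x, y, z as a fraction of full scale, a list of three; "spin": the turn about the tool's z as a fraction of full scale. In form: [{"xyz": [x, y, z], "spin": spin}, ...]. A call has exactly 10 rows; each row shifts and turns the commanded pose from where the row before left it, along the tool's axes as they then stand; what a row does not reach is not made up. Full scale, the value 1, is 80 mm for a shift and 0.1 rad for a turn. A row lasts 1/8 s, in which the tool goes at most 62.5 mm and 10.7 degrees, less where a joint would pass 70% of its speed; a pose out of reach is approached as far as the arm can. A call with a number of a shift or a turn outside -1 to 1 is refused whole. A call with a gripper value outside its range is refused whole. "gripper" is the opening in per cent of the stroke, from 0 (shut) to 100 (fully open), set as the call begins (left out, the last holds). The fingers move at their own pace and stop on an object; the grip force is fixed at half the most. Time passes only in rows, so rows that do not move let the fingers close, or fill a call up. It gives the time, the measured TCP pose, the force, the opening and the grip force at its end, in the units of the state.
- bot.get_obs(): the state, without advancing time (a new reading comes with each control period).
- bot.capture(name): name is "side" or "top"; returns the picture (420x560x3 uint8, blue, green, red); there is no depth.
- bot.get_calibration(name): a dict with "vfov" (degrees; the focal length in pixels is half the picture's height over the tangent of half this angle, whatever the lens; pixels are square), "cx", "cy" (the principal point, pixels), "eye" and "rotation" of the camera in the world. Camera axes: x right, y down, z forward; pixel columns grow to the right and rows downward; lengths in mm; the calibration is good to about 2 mm. A picture is of the moment at which its call begins. get_calibration takes no time and is no camera call.
- bot.close_job(): hands the job in; it is judged then, once.
The state is a dict: "time": time; "joint_positions": joint angles; "dq": joint speeds; "tau": joint torques, N m; "tool_pos": TCP position; "tcp_rot": TCP orientation; "contact_force": force on the tool from outside, world axes, zero at the start; "moment": the same for the moment, N m; "grip_width": finger opening in mm; "finger_force": force on a finger pad.
Only numpy, scipy, OpenCV 4.12 (cv2) and the standard library are available. Lean on these libraries where they do the work, as an engineer would, in place of code of your own. Each camera call takes 0.05 s, during which the arm holds its last target. There are 200 camera calls.

### The job

Start up the small throwing wheel: first push down the raised end of the loose paddle switch until it has rocked fully over, then press the square key on the console fully down, and then the long bar key; all three stay as you leave them. Only press, with closed fingers: do not pick up, tip or shove the switch box, keep off the round stop button and the wheel, and leave everything else where it is.

Things in the scene. Friction and masses are not known exactly. Their poses are not given: they have to be found in the camera images.
- switch_box: loose grey plastic box on rubber feet, 130 (x) x 64 (y) x 40 mm, 0.9 kg; origin: centre of its underside. On top a black paddle, a flat plate 88 (x) x 40 (y) x 8 mm, rocks about a pin along y over the box's centre, 56 mm above the table, between two small cheeks 54 mm high. At the start its +x end is raised (edge about 69 mm above the table), its -x end down
- paddle (a joint): rocking angle of the paddle (rad): about 0 = off, +x end raised 0.22 rad; 0.44 = on, fully over, +x end down 0.22 rad. Needs about 0.05 N m (2 N at 28 mm from the pin, more nearer to it) and stays where it is left
- paddle_end (a point): point on the top face of the paddle's raised (+x) half, 28 mm from its pin, in the middle of its width; the spot to push down. Moves with the paddle, about 66 mm above the table at the start and 54 mm when fully over; its x axis at joint value 0 is the switch box's x
- console: aluminium control console fixed to the table, 110 (its x) x 270 (its y) x 50 mm high, carrying the three key plates; origin at the centre of its underside
- key_square_top (a point): top centre of the square key, in one of three black plates 70 x 70 x 12 mm in a row on the console along its y, 85 mm apart, in any order. White, 28 x 28 mm seen from above. Key tops stand 32 mm above the console's top (82 mm above the table) when up, 24 mm when down; travel 8 mm straight down. Moves with the key; axes are the console's.
- key_square (a joint): how far the square key is pressed (m): 0 up, 0.008 fully down. Needs about 2.5 N and stays where it is left
- key_bar_top (a point): top centre of the bar key, in one of three black plates 70 x 70 x 12 mm in a row on the console along its y, 85 mm apart, in any order. White, a long narrow key: 56 mm along the console's x, 18 mm along its y. Key tops stand 32 mm above the console's top (82 mm above the table) when up, 24 mm when down; travel 8 mm straight down. Moves with the key; axes are the console's.
- key_bar (a joint): how far the bar key is pressed (m): 0 up, 0.008 fully down. Needs about 2.5 N and stays where it is left
- key_round_top (a point): top centre of the round key, in one of three black plates 70 x 70 x 12 mm in a row on the console along its y, 85 mm apart, in any order. White, a mushroom button 38 mm across: the stop button, to be left alone. Key tops stand 32 mm above the console's top (82 mm above the table) when up, 24 mm when down; travel 8 mm straight down. Moves with the key; axes are the console's.
- key_round (a joint): how far the round stop button is pressed (m): 0 up, 0.008 fully down; a spring (2 to 6 N) brings it back up
- wheel: small electric throwing wheel, fixed: white box 210 x 200 x 85 mm with an aluminium disc 170 mm across, its top at 112 mm; origin under its centre; not to be touched
- pot: fired terracotta bowl, 84 mm across, 60 mm high, standing on the wheel's disc; origin under its foot
- tub_a: round tub, brown, with a clear plastic lid, 80 mm across, 42 mm high; origin under its centre
- tub_b: round tub, dark brown, with a clear plastic lid, 80 mm across, 42 mm high; origin under its centre
- dish: clear flat dish 96 mm across with a plaster disc, 14 mm high in all; origin under its centre
- modelling_tool: yellow modelling stick, 175 mm long (x), 18 mm wide, 8 mm high; origin under it, 75 mm from its plain end
- mug: white ceramic cup without a handle, 72 mm across, 90 mm high; origin under its centre
- roller: wooden rolling bar with two narrower handles, 260 mm long (x), 30 mm wide, 30 mm high; origin under its centre
Not all that is in view belongs to the job. Of the things shaped like the switch_box, the grey one is meant.

How it is judged (in metres and radians):
On the way, in this order (a step that is already met when the one before it is completed fails the run):
1. the paddle switch is rocked fully over (value of joint paddle above 0.37 rad), for 0.1 s.
2. the square key is pressed fully down (value of joint key_square above 0.0062 m), for 0.1 s.
3. the bar key is pressed fully down (value of joint key_bar above 0.0062 m), for 0.1 s.
At the end, for the whole second after the job is handed in: The paddle is over (joint above 0.36 rad), the square and the bar key are down (above 6 mm of 8), the stop button is up (below 2 mm), the switch box stands still and flat on the table within 30 mm of where it was, and the seven other things are within 20 mm of where they were (value of joint paddle above 0.36 rad and value of joint each of key_square, key_bar above 0.006 m and value of joint key_round below 0.002 m and height (world z) of switch_box below 0.006 m and angle between switch_box's own z axis and vertical below 0.05 rad and distance of switch_box from where it was at the start of the episode below 0.03 m and linear speed of switch_box below 0.02 m/s and distance of each of pot, tub_a, tub_b, dish, modelling_tool, mug, roller from where it was at the start of the episode below 0.02 m); the robot touches nothing.
It fails at once if the round stop button is pressed (value of joint key_round above 0.003 m).
It fails at once if the switch box is picked up or tipped (height (world z) of switch_box above 0.012 m or angle between switch_box's own z axis and vertical above 0.2 rad).
It fails at once if the switch box is shoved away (more than 30 mm) (distance of switch_box from where it was at the start of the episode above 0.03 m).
It fails at once if the wheel is touched (contact force between wheel and the arm above 1 N).
It fails at once if another thing is moved (more than 20 mm) or lifted (distance of any of pot, tub_a, tub_b, dish, modelling_tool, mug, roller from where it was at the start of the episode above 0.02 m).
It also fails if it takes over 45 s, if anything falls off the work surface, if the arm or the gripper's body presses on something with over 40 N, if the wrist force passes 120 N, or if a joint passes its speed limit or range.

## Working session

There is one attempt and no reset: what is moved stays moved. The work goes in short steps, Python scripts to look and compute and a tool call to move; the robot and the scene stay as the last step left them, time stands still between calls to the robot, and variables do not carry over. Pictures are saved under pics/ and viewed, at most 10 in all, crops included, and the job is handed in when it is done.

Besides the shell and the picture viewer there is one more tool, called after "Call:" as name([rows], argument=value, ...), one row to a line, values as JSON. jog_arm: Moves the arm, as the interface text tells. Shift numbers are shares of 80 mm and turn numbers shares of 0.1 rad, none past 1 either way. Its arguments: {"type":"object","properties":{"targets":{"type":"array","items":{"type":"object","properties":{"xyz":{"type":"array","items":{"type":"number"}},"spin":{"type":"number"}}}},"gripper":{"type":"number"}},"required":["targets"]}

```bash
mkdir -p pics
python3 - <<'E'
from plant import bot
import cv2
for n in("top","side"):
    cv2.imwrite(f"pics/{n}0.png",bot.capture(n)); print(n,bot.get_calibration(n))
o=bot.get_obs();print(o["time"],o["tool_pos"],o["tcp_rot"],o["grip_width"])
E
```

```text
top {'vfov': 50.32859690294241, 'cx': 273.4448173858678, 'cy': 215.48586804768956, 'eye': array([ 448.64713589,  -67.48368893, 1207.40969038]), 'rotation': array([-3.04778525e+00, -2.72042037e-03, -1.56534081e+00])}
side {'vfov': 47.51373966595014, 'cx': 282.02739554628636, 'cy': 215.17482700421388, 'eye': array([ 61.08646749, 582.5461761 , 937.63616068]), 'rotation': array([-2.35394271,  0.02119137, -2.52222227])}
0.1 [ 133.33637996 -507.4168789   226.11993067] [-3.14027011e+00 -1.83347856e-04  2.56810636e-01] 91.89551063386322
```

View pics/top0.png

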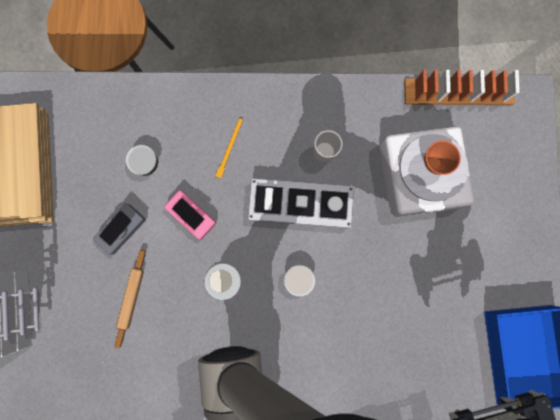

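View pics/side0.png

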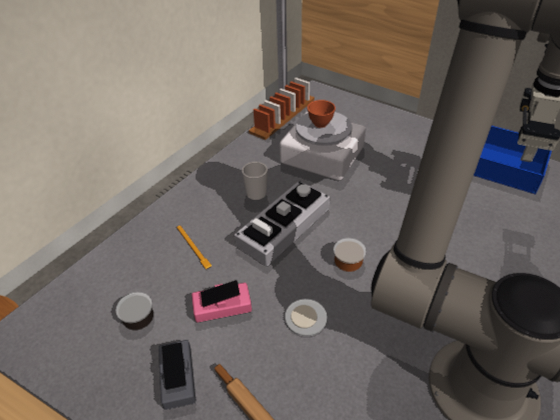

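The top view shows the grey switch box at about (120,228). A pink lookalike sits at (190,215). The console's keys are bar (269,199), square (301,202) and round stop (335,204). Next: a close crop of both boxes to confirm the choice, plus measurements.

```bash
cat > h.py <<'E'
import numpy as np,cv2
from scipy.spatial.transform import Rotation as R
from plant import bot
def cam(n):
    c=bot.get_calibration(n); return c,R.from_euler('xyz',c["rotation"]).as_matrix(),210/np.tan(np.radians(c["vfov"]/2))
def ray(n,p):
    c,M,f=cam(n); return c["eye"],M@np.array([(p[0]-c["cx"])/f,(p[1]-c["cy"])/f,1])
def plane(n,p,z):
    e,d=ray(n,p); return e+d*(z-e[2])/d[2]
def two(p,q):
    (a,u),(b,v)=ray("top",p),ray("side",q)
    s=np.linalg.lstsq(np.c_[u,-v],b-a,rcond=None)[0]
    A,B=a+u*s[0],b+v*s[1]; return (A+B)/2,np.linalg.norm(A-B)
def proj(n,P):
    c,M,f=cam(n); q=M.T@(np.array(P,float)-c["eye"]); return q[:2]/q[2]*f+[c["cx"],c["cy"]]
E
python3 - <<'E'
from h import *
t=cv2.imread("pics/top0.png");s=cv2.imread("pics/side0.png")
def blobs(im,lo,hi,x0,y0,x1,y1,amin,n):
    m=cv2.inRange(im[y0:y1,x0:x1],lo,hi)
    for c in cv2.findContours(m,cv2.RETR_EXTERNAL,cv2.CHAIN_APPROX_NONE)[0]:
        if cv2.contourArea(c)>amin:
            mo=cv2.moments(c);r=cv2.minAreaRect(c)
            print(n,np.round([mo['m10']/mo['m00']+x0,mo['m01']/mo['m00']+y0],1),"area",mo['m00'],"rect",np.round(np.array(r[1]),1),"corners",np.round(cv2.boxPoints(r)+[x0,y0],1).tolist())
blobs(t,(0,0,0),(45,45,45),90,195,150,260,100,"top paddle")
blobs(t,(125,125,125),(255,255,255),255,184,350,222,60,"top keys")
blobs(s,(0,0,0),(32,32,32),150,330,205,410,100,"side paddle")
blobs(s,(125,125,125),(255,255,255),245,180,320,240,30,"side keys")
blobs(t,(0,0,0),(45,45,45),250,180,355,226,100,"top plates")
a=cv2.resize(t[190:265,85:220],None,fx=4,fy=4,interpolation=2)
b=cv2.resize(s[330:410,140:275][:75],None,fx=3,fy=3,interpolation=2)
b=cv2.resize(s[275:410,140:260],None,fx=2.2,fy=2.2,interpolation=2)
o=np.zeros((300,540+b.shape[1],3),np.uint8);o[:,:540]=a;o[:b.shape[0],540:]=b[:300]
d=cv2.resize(t[175:230,240:360],None,fx=3,fy=3,interpolation=2)
e=cv2.resize(s[175:260,230:340],None,fx=3,fy=3,interpolation=2)
p=np.zeros((260,o.shape[1],3),np.uint8);p[:165,:360]=d;p[:255,370:700]=e
o=np.vstack([o,p])[:, :800];print(o.shape);cv2.imwrite("pics/crop1.png",o)
E
```

```text
top paddle [115.  227.4] area 416.5 rect [14.3 32.1] corners [[99.2, 235.3], [119.8, 210.7], [130.8, 219.8], [110.2, 244.5]]
top keys [268.  198.2] area 138.0 rect [ 7.6 21.5] corners [[263.3, 208.9], [265.1, 187.4], [272.7, 188.1], [271.0, 209.5]]
top keys [312.2 203.4] area 2605.0 rect [37. 94.] corners [[255.0, 184.0], [349.0, 184.0], [349.0, 221.0], [255.0, 221.0]]
side paddle [173.1 365.5] area 816.5 rect [44.2 21.2] corners [[160.4, 344.4], [181.6, 342.5], [185.4, 386.6], [164.3, 388.4]]
side keys [261.2 224.5] area 105.0 rect [23.  8.] corners [[249.5, 221.7], [254.2, 215.2], [272.8, 228.7], [268.2, 235.1]]
side keys [283.  205.8] area 38.5 rect [7.1 7.8] corners [[278.0, 206.0], [283.5, 200.5], [288.5, 205.5], [283.0, 211.0]]
side keys [306.1 215.1] area 273.5 rect [14.4 41.2] corners [[286.1, 223.6], [314.5, 193.8], [325.0, 203.7], [296.6, 233.6]]
side keys [303.3 188.5] area 62.0 rect [ 7. 11.] corners [[298.0, 185.0], [309.0, 185.0], [309.0, 192.0], [298.0, 192.0]]
top plates [333.3 204.2] area 561.0 rect [24.8 24.6] corners [[320.0, 215.6], [321.8, 191.1], [346.5, 192.9], [344.8, 217.4]]
top plates [300.5 201.8] area 564.0 rect [24.9 25.1] corners [[287.4, 213.6], [289.3, 188.6], [314.2, 190.5], [312.3, 215.5]]
top plates [268.7 199.7] area 314.5 rect [24.8 24.8] corners [[255.2, 211.3], [256.6, 186.6], [281.4, 188.0], [279.9, 212.8]]
(560, 800, 3)
```

View pics/crop1.png

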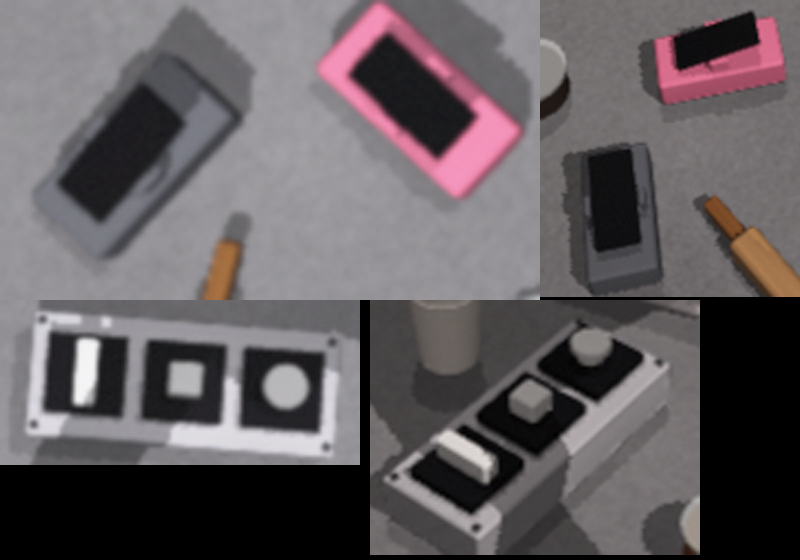

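The crop confirms the grey box with the black paddle, at top-view pixel (115,228). Its upper-right end casts a shadow, so that end is probably the raised one. The keys in order are bar, square, round. Triangulating to check both.

Run:
```python
from h import *
np.set_printoptions(suppress=True,precision=1)
T=np.array([[121.25,210.75],[131.75,220.75],[110,245.5],[99.5,235]])
for p in T: print("pad corner z62",plane("top",p,62), proj("side",plane("top",p,62)))
S=np.array([[161.4,345.5],[181.8,343.2],[185.9,385],[165.9,388.6]])
import itertools
for k in range(4):
    r=[two(T[i],S[(i+k)%4]) for i in range(4)]
    print(k,[np.round(np.append(a,b),1).tolist() for a,b in r])
D=lambda x,y:(x/3+240,(y-300)/3+175); E=lambda x,y:((x-370)/3+230,(y-300)/3+175)
for n,d in dict(bar=(87,372),sq=(186,379),rnd=(287,387)).items(): print(n,plane("top",D(*d),82))
print(two(D(186,379),E(532,390)), two(D(287,387),E(591,335)), two(D(87,372),E(466,447)))
for c in [(42,319),(333,342),(34,424),(326,447)]: print("screw",plane("top",D(*c),50))
for c in T*0+[[120,228]]*1: pass
t=cv2.imread("pics/top0.png")
B=[(168,55),(242,115),(105,258),(35,195)]
for b in B: print("box",plane("top",(b[0]/4+85,b[1]/4+190),40))
o=bot.get_obs();print(proj("top",o["tool_pos"]),proj("side",o["tool_pos"]))
```

```text
pad corner z62 [566.4 321.8  62. ] [164.4 345.4]
pad corner z62 [540.8 293.9  62. ] [183.  341.8]
pad corner z62 [477.  347.2  62. ] [187.7 378.7]
pad corner z62 [503.7 375.1  62. ] [167.6 382.4]
0 [[568.9, 323.9, 61.8, 6.0], [541.9, 295.8, 58.0, 2.0], [478.1, 353.8, 45.1, 1.6], [505.0, 381.9, 45.7, 1.3]]
1 [[551.5, 308.1, 71.2, 33.7], [542.9, 329.5, -71.4, 20.9], [492.5, 369.6, 37.7, 39.0], [507.6, 347.0, 154.5, 21.8]]
2 [[552.6, 342.7, -51.8, 60.1], [560.9, 347.2, -84.4, 21.4], [495.7, 335.6, 149.6, 56.1], [493.4, 332.7, 159.9, 13.8]]
3 [[572.3, 360.7, -70.6, 19.0], [557.7, 311.4, 53.2, 42.4], [482.6, 321.6, 151.4, 20.1], [489.3, 365.7, 57.6, 35.4]]
bar [596.5 -58.5  82. ]
sq [ 591.  -142.2   82. ]
rnd [ 584.7 -227.6   82. ]
(array([ 592.1, -141.7,   81. ]), np.float64(2.2042913108183613)) (array([ 585.9, -226. ,   85.8]), np.float64(3.8840944502999273)) (array([598.8, -57.3,  77.9]), np.float64(4.215430104251377))
screw [647.1 -18.6  50. ]
screw [ 628.3 -272.6   50. ]
screw [555.  -12.6  50. ]
screw [ 536.5 -265.5   50. ]
box [587.3 314.9  40. ]
box [548. 265.  40.]
box [454.2 351.   40. ]
box [494.9 398.2  40. ]
[478.7 407.9] [525.9 148.8]
```

Run:
```python
from h import *
np.set_printoptions(suppress=True,precision=1)
a=plane("top",(126.5,215.75),69);b=plane("top",(104.75,240.25),50)
u=(a-b)[:2];print("len",np.linalg.norm(a-b),"yaw",np.arctan2(u[1],u[0]),"mid",(a+b)/2)
u/=np.linalg.norm(u);print("paddle_end by mid",((a+b)/2)[:2]+26*u, "from raised edge",a[:2]-16*u)
t=cv2.imread("pics/top0.png")
B=[(168,55),(242,115),(105,258),(35,195)]
P=np.array([plane("top",(x/4+85,y/4+190),40) for x,y in B]);print("box c",P.mean(0),np.linalg.norm(P[0]-P[3]),np.linalg.norm(P[1]-P[2]),np.linalg.norm(P[0]-P[1]),np.arctan2(*(P[0]+P[1]-P[2]-P[3])[1::-1]))
```

```text
len 88.52175723176616 yaw -0.7683794849471706 mid [521.9 335.6  59.5]
paddle_end by mid [540.6 317.5] from raised edge [541.4 316.7]
box c [521.1 332.3  40. ] 124.39278947867781 127.19417505459441 63.45715661298134 -0.7379131721148687
```

Call:
jog_arm([
  {"xyz":[0,0,0],"spin":1},
  {"xyz":[0,0,0],"spin":1},
  {"xyz":[0,0,0],"spin":1},
  {"xyz":[0,0,0],"spin":1},
  {"xyz":[0,0,0],"spin":1},
  {"xyz":[0,0,0],"spin":1},
  {"xyz":[0,0,0],"spin":1},
  {"xyz":[0,0,0],"spin":1},
  {"xyz":[0,0,0],"spin":1},
  {"xyz":[0,0,0],"spin":0.7},
], gripper=0)

```text
time: 1.35
tool_pos: [133.3, -507.5, 226.3]
tcp_rot: [-3.141, 0.001, -0.716]
contact_force: [0.8, 0.5, 1.5]
grip_width: 0.8
finger_force: 0.0
```

Call:
jog_arm([
  {"xyz":[0.034,-0.62,0],"spin":0},
  {"xyz":[0.034,-0.62,0],"spin":0},
  {"xyz":[0.034,-0.62,0],"spin":0},
  {"xyz":[0.034,-0.62,0],"spin":0},
  {"xyz":[0.034,-0.62,0],"spin":0},
  {"xyz":[0.034,-0.62,0],"spin":0},
  {"xyz":[0.034,-0.62,0],"spin":0},
  {"xyz":[0.034,-0.62,0],"spin":0},
  {"xyz":[0.034,-0.62,0],"spin":0},
  {"xyz":[0.034,-0.62,0],"spin":0},
])

```text
time: 2.6
tool_pos: [479.3, -149.1, 226.5]
tcp_rot: [3.141, 0.0, -0.713]
contact_force: [-0.3, -0.8, 0.1]
grip_width: 0.1
finger_force: 0.0
```

Call:
jog_arm([
  {"xyz":[-0.322,-0.488,0],"spin":0},
  {"xyz":[-0.322,-0.488,0],"spin":0},
  {"xyz":[-0.322,-0.488,0],"spin":0},
  {"xyz":[-0.322,-0.488,0],"spin":0},
  {"xyz":[-0.322,-0.488,0],"spin":0},
  {"xyz":[-0.322,-0.488,0],"spin":0},
  {"xyz":[-0.322,-0.488,0],"spin":0},
  {"xyz":[-0.322,-0.488,0],"spin":0},
  {"xyz":[-0.322,-0.488,0],"spin":0},
  {"xyz":[-0.322,-0.488,0],"spin":0},
])

```text
time: 3.85
tool_pos: [538.9, 314.8, 226.2]
tcp_rot: [3.141, 0.0, -0.713]
contact_force: [0.9, -0.5, -0.5]
grip_width: 0.6
finger_force: 0.0
```

Call:
jog_arm([
  {"xyz":[0.04,-0.02,0.3],"spin":0.1},
  {"xyz":[0,0,0.4],"spin":0.1},
  {"xyz":[0,0,0.4],"spin":0},
  {"xyz":[0,0,0.4],"spin":0},
  {"xyz":[0,0,0.15],"spin":0},
  {"xyz":[0,0,0.1],"spin":0},
  {"xyz":[0,0,0],"spin":0},
  {"xyz":[0,0,0],"spin":0},
  {"xyz":[0,0,0],"spin":0},
  {"xyz":[0,0,0],"spin":0},
])

```text
time: 5.1
tool_pos: [542.7, 312.5, 87.2]
tcp_rot: [-3.141, -0.0, -0.733]
contact_force: [-0.3, -0.1, -0.2]
grip_width: 0.4
finger_force: 0.0
```

Run:
```python
from h import *
o=bot.get_obs();p=o["tool_pos"];print(p,proj("top",p),proj("side",p))
a=cv2.resize(bot.capture("top")[180:270,80:170],None,fx=4,fy=4,interpolation=2)
b=cv2.resize(bot.capture("side")[315:415,120:230],None,fx=4,fy=4,interpolation=2)
im=np.zeros((400,800,3),np.uint8);im[:360,:360]=a;im[:,360:800]=b;cv2.imwrite("pics/p1.png",im)
```

```text
[542.7412952  312.49628708  87.18815413] [121.22978153 219.10354733] [173.71646277 341.60908601]
```

View pics/p1.png

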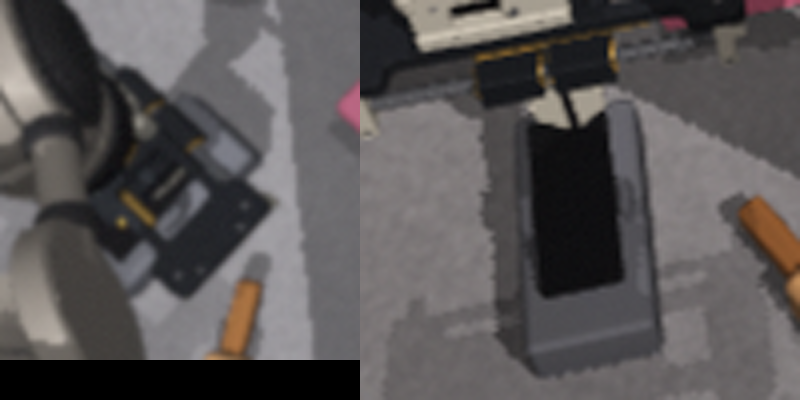

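The side view shows the closed fingers at crop (568,125), centred over the raised end of the grey paddle. Now pushing it down.

Call:
jog_arm([
  {"xyz":[0,0,0.1],"spin":0},
  {"xyz":[0,0,0.08],"spin":0},
  {"xyz":[0,0,0.05],"spin":0},
  {"xyz":[0,0,0.03],"spin":0},
  {"xyz":[0,0,0.03],"spin":0},
  {"xyz":[0,0,0.03],"spin":0},
  {"xyz":[0,0,0.03],"spin":0},
  {"xyz":[0,0,0.02],"spin":0},
  {"xyz":[0,0,0],"spin":0},
  {"xyz":[0,0,0],"spin":0},
])

```text
time: 6.45
tool_pos: [542.6, 312.5, 57.1]
tcp_rot: [-3.141, -0.0, -0.733]
contact_force: [0.3, -0.8, 1.7]
grip_width: 0.4
finger_force: 0.8
```

Call:
jog_arm([
  {"xyz":[0,0,0.01],"spin":0},
  {"xyz":[0,0,0.01],"spin":0},
  {"xyz":[0,0,0.01],"spin":0},
  {"xyz":[0,0,0],"spin":0},
  {"xyz":[0,0,0],"spin":0},
  {"xyz":[0,0,0],"spin":0},
  {"xyz":[0,0,0],"spin":0},
  {"xyz":[0,0,0],"spin":0},
  {"xyz":[0,0,0],"spin":0},
  {"xyz":[0,0,0],"spin":0},
])

```text
time: 7.7
tool_pos: [542.6, 312.4, 54.7]
tcp_rot: [-3.141, -0.0, -0.733]
contact_force: [1.6, -0.0, 2.5]
grip_width: 0.4
finger_force: 1.5
```

Call:
jog_arm([
  {"xyz":[0,0,0.01],"spin":0},
  {"xyz":[0,0,0.01],"spin":0},
  {"xyz":[0,0,0],"spin":0},
  {"xyz":[0,0,0],"spin":0},
  {"xyz":[0,0,0],"spin":0},
  {"xyz":[0,0,0],"spin":0},
  {"xyz":[0,0,0],"spin":0},
  {"xyz":[0,0,0],"spin":0},
  {"xyz":[0,0,0],"spin":0},
  {"xyz":[0,0,0],"spin":0},
])

```text
time: 8.95
tool_pos: [542.7, 312.6, 54.2]
tcp_rot: [-3.141, -0.0, -0.733]
contact_force: [-0.6, -1.2, 10.3]
grip_width: 0.5
finger_force: 4.8
```

Call:
jog_arm([
  {"xyz":[0,0,-0.1],"spin":0},
  {"xyz":[0,0,-0.3],"spin":0},
  {"xyz":[0,0,-0.4],"spin":0},
  {"xyz":[0,0,-0.4],"spin":0},
  {"xyz":[0,0,0],"spin":0},
  {"xyz":[0,0,0],"spin":0},
  {"xyz":[0,0,0],"spin":0},
  {"xyz":[0,0,0],"spin":0},
  {"xyz":[0,0,0],"spin":0},
  {"xyz":[0,0,0],"spin":0},
])

```text
time: 10.2
tool_pos: [542.5, 312.4, 148.9]
tcp_rot: [3.141, 0.0, -0.733]
contact_force: [-0.3, 0.1, -0.7]
grip_width: 0.3
finger_force: 0.0
```

Call:
jog_arm([
  {"xyz":[0.426,0.381,0],"spin":0},
  {"xyz":[0.426,0.381,0],"spin":0},
  {"xyz":[0.426,0.381,0],"spin":0},
  {"xyz":[0.426,0.381,0],"spin":0},
  {"xyz":[0.426,0.381,0],"spin":0},
  {"xyz":[0.426,0.381,0],"spin":0},
  {"xyz":[0.426,0.381,0],"spin":0},
  {"xyz":[0.426,0.381,0],"spin":0},
  {"xyz":[0.426,0.381,0],"spin":0},
  {"xyz":[0.426,0.381,0],"spin":0},
])

```text
time: 11.45
tool_pos: [591.8, -143.7, 149.2]
tcp_rot: [-3.141, -0.0, -0.733]
contact_force: [0.9, -0.2, 0.2]
grip_width: 0.1
finger_force: 0.0
```

Run:
```python
from h import *
o=bot.get_obs();p=o["tool_pos"];print(p,proj("top",p),proj("side",p))
a=cv2.resize(bot.capture("top")[190:265,85:160],None,fx=4,fy=4,interpolation=2)
s=bot.capture("side")
b=cv2.resize(s[150:270,220:345],None,fx=4,fy=4,interpolation=2)
c=cv2.resize(s[330:410,145:220],None,fx=3,fy=3,interpolation=2)
im=np.zeros((560,800,3),np.uint8);im[:300,:300]=a;im[:480,300:800]=b;im[310:550,:225]=c;cv2.imwrite("pics/p2.png",im)
```

```text
[ 591.83368603 -143.68075793  149.22728873] [304.48340881 197.47299141] [284.48226211 184.8833349 ]
```

View pics/p2.png

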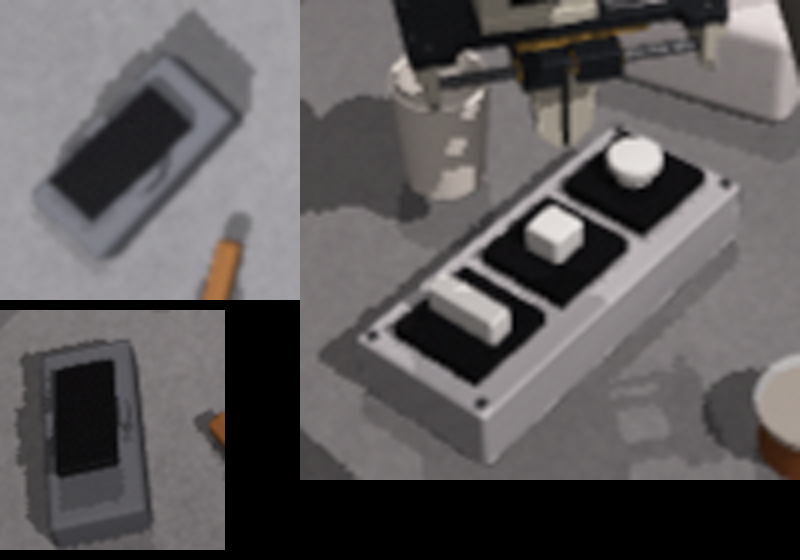

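The paddle is fully over and the box has not moved. The fingertip at crop (565,140) is above the square key at (555,235). Descending.

Call:
jog_arm([
  {"xyz":[0.01,-0.02,0.3],"spin":0},
  {"xyz":[0,0,0.3],"spin":0},
  {"xyz":[0,0,0.16],"spin":0},
  {"xyz":[0,0,0.03],"spin":0},
  {"xyz":[0,0,0.03],"spin":0},
  {"xyz":[0,0,0.03],"spin":0},
  {"xyz":[0,0,0.03],"spin":0},
  {"xyz":[0,0,0.03],"spin":0},
  {"xyz":[0,0,0],"spin":0},
  {"xyz":[0,0,0],"spin":0},
])

```text
time: 12.8
tool_pos: [593.6, -141.6, 76.4]
tcp_rot: [-3.142, -0.0, -0.733]
contact_force: [2.2, 0.2, 1.4]
grip_width: 0.5
finger_force: 0.8
```

Call:
jog_arm([
  {"xyz":[0,0,0.01],"spin":0},
  {"xyz":[0,0,0.01],"spin":0},
  {"xyz":[0,0,0.01],"spin":0},
  {"xyz":[0,0,0],"spin":0},
  {"xyz":[0,0,0],"spin":0},
  {"xyz":[0,0,0],"spin":0},
  {"xyz":[0,0,0],"spin":0},
  {"xyz":[0,0,0],"spin":0},
  {"xyz":[0,0,0],"spin":0},
  {"xyz":[0,0,0],"spin":0},
])

```text
time: 14.05
tool_pos: [593.6, -141.6, 74.2]
tcp_rot: [-3.141, -0.001, -0.733]
contact_force: [0.7, -0.1, 5.2]
grip_width: 0.3
finger_force: 2.6
```

Call:
jog_arm([
  {"xyz":[0,0,0.01],"spin":0},
  {"xyz":[0,0,0],"spin":0},
  {"xyz":[0,0,0],"spin":0},
  {"xyz":[0,0,0],"spin":0},
  {"xyz":[0,0,0],"spin":0},
  {"xyz":[0,0,0],"spin":0},
  {"xyz":[0,0,0],"spin":0},
  {"xyz":[0,0,0],"spin":0},
  {"xyz":[0,0,0],"spin":0},
  {"xyz":[0,0,0],"spin":0},
])

```text
time: 15.3
tool_pos: [593.7, -141.6, 74.1]
tcp_rot: [-3.141, -0.001, -0.733]
contact_force: [-0.9, 0.8, 9.7]
grip_width: -0.1
finger_force: 4.8
```

Call:
jog_arm([
  {"xyz":[0,0,-0.1],"spin":0},
  {"xyz":[0,0,-0.3],"spin":0},
  {"xyz":[0,0,-0.3],"spin":0},
  {"xyz":[-0.165,-0.2,0],"spin":0},
  {"xyz":[-0.165,-0.2,0],"spin":0},
  {"xyz":[-0.165,-0.2,0],"spin":0},
  {"xyz":[-0.165,-0.2,0],"spin":0},
  {"xyz":[0,0,0],"spin":0},
  {"xyz":[0,0,0],"spin":0},
  {"xyz":[0,0,0],"spin":0},
])

```text
time: 16.55
tool_pos: [597.0, -59.2, 129.0]
tcp_rot: [3.141, -0.0, -0.734]
contact_force: [0.7, 0.5, 0.1]
grip_width: 0.2
finger_force: 0.0
```

Run:
```python
from h import *
o=bot.get_obs();p=o["tool_pos"];print(p,proj("side",p))
s=bot.capture("side")
cv2.imwrite("pics/p3.png",cv2.resize(s[150:270,220:345],None,fx=4,fy=4,interpolation=2))
```

```text
[597.03110139 -59.24764041 129.03938134] [262.86933607 209.30024482]
```

View pics/p3.png

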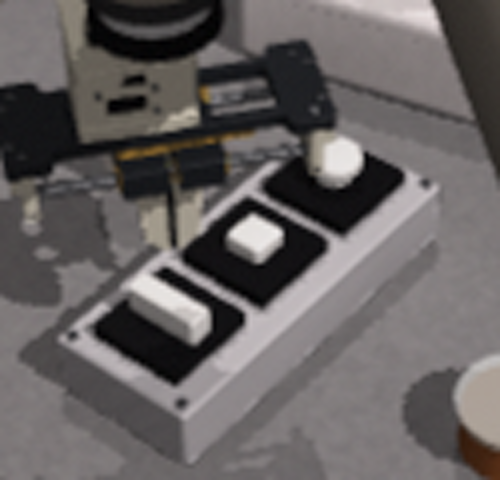

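The square key now stands lower than the others, at crop (255,238). The fingertip at (175,245) is above the bar key at (170,305). Pressing it.

Call:
jog_arm([
  {"xyz":[0,0,0.25],"spin":0},
  {"xyz":[0,0,0.25],"spin":0},
  {"xyz":[0,0,0.04],"spin":0},
  {"xyz":[0,0,0.03],"spin":0},
  {"xyz":[0,0,0.03],"spin":0},
  {"xyz":[0,0,0.03],"spin":0},
  {"xyz":[0,0,0.02],"spin":0},
  {"xyz":[0,0,0.01],"spin":0},
  {"xyz":[0,0,0],"spin":0},
  {"xyz":[0,0,0],"spin":0},
])

```text
time: 17.85
tool_pos: [597.3, -58.7, 76.5]
tcp_rot: [-3.141, -0.001, -0.733]
contact_force: [1.1, -1.8, 3.0]
grip_width: 0.3
finger_force: 1.2
```

Call:
jog_arm([
  {"xyz":[0,0,0.01],"spin":0},
  {"xyz":[0,0,0.01],"spin":0},
  {"xyz":[0,0,0.01],"spin":0},
  {"xyz":[0,0,0],"spin":0},
  {"xyz":[0,0,0],"spin":0},
  {"xyz":[0,0,0],"spin":0},
  {"xyz":[0,0,0],"spin":0},
  {"xyz":[0,0,0],"spin":0},
  {"xyz":[0,0,0],"spin":0},
  {"xyz":[0,0,0],"spin":0},
])

```text
time: 19.1
tool_pos: [597.1, -58.5, 74.2]
tcp_rot: [-3.141, -0.0, -0.733]
contact_force: [0.9, -0.5, 4.7]
grip_width: 0.3
finger_force: 2.6
```

Call:
jog_arm([
  {"xyz":[0,0,0.01],"spin":0},
  {"xyz":[0,0,0],"spin":0},
  {"xyz":[0,0,0],"spin":0},
  {"xyz":[0,0,0],"spin":0},
  {"xyz":[0,0,-0.1],"spin":0},
  {"xyz":[0,0,-0.3],"spin":0},
  {"xyz":[0,0,-0.5],"spin":0},
  {"xyz":[0,0,-0.5],"spin":0},
  {"xyz":[0,0,0],"spin":0},
  {"xyz":[0,0,0],"spin":0},
])

```text
time: 20.35
tool_pos: [596.2, -58.3, 184.2]
tcp_rot: [3.141, 0.002, -0.733]
contact_force: [-0.2, -0.6, -0.3]
grip_width: 0.6
finger_force: 0.0
```

Run:
```python
from h import *
s=bot.capture("side");print(bot.get_obs()["contact_force"])
cv2.imwrite("pics/p4.png",s)
```

```text
[-0.71279621  0.15314688 -0.80689316]
```

View pics/p4.png

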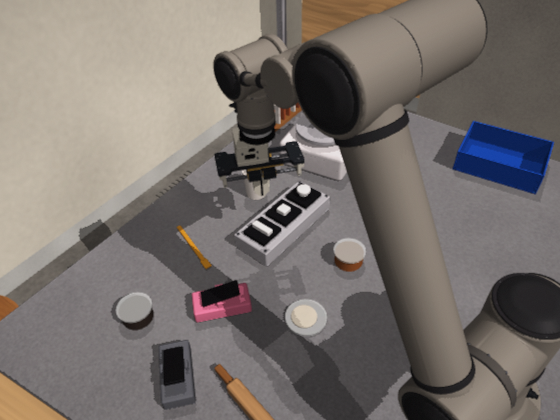

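The bar key (262,229) and square key (284,209) are both down and the round stop button (304,190) is up. The grey switch (176,372) is over, the other things in view are undisturbed, and the arm is clear.

```bash
python3 -c "
from plant import bot
print(bot.close_job())"
```

```text
the job is handed in; nothing more can be done
None
```

I rocked the grey paddle switch fully over, then pressed the square key and then the bar key down to their stops. The job is handed in at about 20 s of the 45 s allowed; the hand-in returned no verdict, but the last pictures showed the stop button up and nothing in view disturbed.

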